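# Pull the marked cell from the crowded rack and present it to the check station

### The job

Take the cell with the orange top out of the crowded rack, getting your fingers in through the gap beside it without pressing hard on the other cells or dragging them up. Set it down (do not drop it) upright in the channel of the check station and push it right up against the two stop posts, so that it holds the red switch lever pushed in, then let go of it. Leave everything else where it is.

Things in the scene. Friction and masses are not known exactly. Their poses are not given: they have to be found in the camera images.
- marked_cell: The cell to check: upright blue cylinder, 33 mm diameter, 140 mm tall, 0.29 kg, top face and a band round its upper 20 mm bright orange. Origin at the centre of its underside, z up. In the rack it has cells 5 mm away on two opposite sides and at least 43 mm free on the other two (empty pocket or outside of the rack); the free line runs along rack x or rack y, differing from start to start.
- rack: Fixed grey egg-crate rack, 117 mm (its x) by 193 mm (its y), 46 mm tall: 3 by 5 square pockets, 38 mm pitch, 35 mm inside, floor at 6 mm; axes along the pocket rows, origin at the centre of its underside. 12 pockets hold cells standing on the floor (tops at 146 mm), 3 are empty. Fingers spread more than 75 mm apart may strike the cell beyond an empty pocket.
- station_mouth (a point): Middle of the channel's open mouth, at floor height (station x = -50 mm). The two black fences run along station x from here to x = +50 mm, 25 mm tall above the floor, and leave a 46 mm wide channel centred on y = 0, open at the top and at the mouth.
- station: Fixed check station. Aluminium base plate from x = -70 to 100 mm, 100 mm wide, its top (the floor) 10 mm above the work surface; origin on the work surface. Channel mouth at -x; at its far end two aluminium stop posts, front faces at x = 50 mm, from y = 8 to 23 mm either side, tops at 86 mm; behind them a yellow switch housing 70 mm tall; the red lever hangs between the posts.
- station_home (a point): Point on the station floor under the axis of a cell standing centred in the channel and touching both stop posts (station x = 35.5 mm, y = 0, 10 mm above the work surface). Its axes are the station's: x points from the mouth to the stop posts.
- switch_lever (a joint): Red sprung lever, 50 mm long, 13 mm wide, hinged at its top along station y at station x = 58 mm, 80 mm above the work surface. At 0 rad (rest) it leans 0.55 rad towards the mouth, its tip in the channel; grows as pushed towards the posts: about 0.47 with a cell touching the posts, end stop 0.62. Takes 0.5 N at the tip; friction under a standing cell withstands the spring.
- lever_tip (a point): Lower end of the red lever; at rest at station x = 32 mm, 37 mm above the work surface.
- tape_roll: Bystander: white tape roll lying flat, 80 mm outside diameter, 20 mm high. Origin at the centre of its underside.
- screwdriver: Bystander: screwdriver lying flat, 190 mm long along its x, about 26 mm thick at the handle (-x end). Origin on the underside at mid-length.
- iron_stand: Bystander: fixed black soldering iron stand, 80 by 140 mm, 62 mm tall, with a yellow sponge. Origin at the centre of its underside.
- cell_1: Another cell in the rack: same blue cylinder (33 mm diameter, 140 mm tall) with a white top face and no band. Origin at the centre of its underside.
- cell_2: Another cell in the rack: same blue cylinder (33 mm diameter, 140 mm tall) with a white top face and no band. Origin at the centre of its underside.
- cell_3: Another cell in the rack: same blue cylinder (33 mm diameter, 140 mm tall) with a white top face and no band. Origin at the centre of its underside.
- cell_4: Another cell in the rack: same blue cylinder (33 mm diameter, 140 mm tall) with a white top face and no band. Origin at the centre of its underside.
- cell_5: Another cell in the rack: same blue cylinder (33 mm diameter, 140 mm tall) with a white top face and no band. Origin at the centre of its underside.
- cell_6: Another cell in the rack: same blue cylinder (33 mm diameter, 140 mm tall) with a white top face and no band. Origin at the centre of its underside.
- cell_7: Another cell in the rack: same blue cylinder (33 mm diameter, 140 mm tall) with a white top face and no band. Origin at the centre of its underside.
- cell_8: Another cell in the rack: same blue cylinder (33 mm diameter, 140 mm tall) with a white top face and no band. Origin at the centre of its underside.
- cell_9: Another cell in the rack: same blue cylinder (33 mm diameter, 140 mm tall) with a white top face and no band. Origin at the centre of its underside.
- cell_10: Another cell in the rack: same blue cylinder (33 mm diameter, 140 mm tall) with a white top face and no band. Origin at the centre of its underside.
- cell_11: Another cell in the rack: same blue cylinder (33 mm diameter, 140 mm tall) with a white top face and no band. Origin at the centre of its underside.
Mind the look-alikes: they are no part of the job. What is shaped like the marked_cell but turquoise is not meant.

How it is judged:
On the way, in this order (a step that is already met when the one before it is completed fails the run):
1. the orange-topped cell has been lifted out of its pocket (underside more than 60 mm above the work surface) (height (world z) of marked_cell above 0.06 m), for 0.2 s.
2. the cell stands at the stop posts of the station and holds the lever in (angle between marked_cell's own z axis and vertical below 0.08 rad and horizontal distance between marked_cell and station_home below 0.008 m and z of marked_cell in the frame of station_home between -0.004 and 0.004 m and value of joint switch_lever above 0.36 rad), for 0.2 s.
At the end, for the whole second after the job is handed in: The orange-topped cell stands upright (within 0.08 rad) on the station floor (within 4 mm), its axis within 8 mm of the home point, holding the lever at more than 0.36 rad, released and at rest (all of step 2 and linear speed of marked_cell below 0.02 m/s and angular speed of marked_cell below 0.2 rad/s); the robot touches nothing.
It fails at once if another cell is shifted or lifted by more than 12 mm (distance of any of cell_1, cell_2, cell_3, cell_4, cell_5, cell_6, cell_7, cell_8, cell_9, cell_10, cell_11 from where it was at the start of the episode above 0.012 m).
It fails at once if the robot presses on another cell with more than 25 N (contact force between any of the arm, the fingers and cell_1 above 25 N or contact force between any of the arm, the fingers and cell_2 above 25 N or contact force between any of the arm, the fingers and cell_3 above 25 N or contact force between any of the arm, the fingers and cell_4 above 25 N or contact force between any of the arm, the fingers and cell_5 above 25 N or contact force between any of the arm, the fingers and cell_6 above 25 N or contact force between any of the arm, the fingers and cell_7 above 25 N or contact force between any of the arm, the fingers and cell_8 above 25 N or contact force between any of the arm, the fingers and cell_9 above 25 N or contact force between any of the arm, the fingers and cell_10 above 25 N or contact force between any of the arm, the fingers and cell_11 above 25 N).
It fails at once if the orange-topped cell falls freely (underside over 20 mm above the work surface and touched by nothing) (height (world z) of marked_cell above 0.02 m and contact force between marked_cell and anything else below 0.01 N).
It fails at once if the tape roll or the screwdriver is moved by more than 30 mm (distance of any of tape_roll, screwdriver from where it was at the start of the episode above 0.03 m).
It also fails if it takes over 42 s, if anything falls off the work surface, if the arm or the gripper's body presses on something with over 40 N, if the wrist force passes 120 N, or if a joint passes its speed limit or range.

### The arm

A 7-joint arm with a two-finger parallel gripper is mounted at the origin on the work surface. World frame = base frame: x ahead of the robot, y to its left, z up, the work surface at z = 0. Lengths are in m, angles in rad, forces in N, time in s.
With the tool pointing down it reaches from about 0.4 to 0.925 m from the base axis. Payload 5.6 kg.
Tool frame: the origin (TCP) lies between the finger pads; the fingertips stand tip_extent ahead of it and the grasp point (between the pads) is the TCP (tip_extent is the distance from the TCP to the fingertips, in m); z points along the fingers, y is the line along which they close (so a half turn about z gives the same grasp; the last joint's range is limited). The gripper opens to 85 mm and grips with 20 to 120 N. Pads are 22 mm wide; open, the fingers measure 114 mm over their backs; the gripper's body (76 mm by 85 mm) begins 54 mm behind the grasp point. The pads swing forward as they close: fully open they stand 13 mm farther back than shut.
Start: joints at [-1.251, 0.468, -0.012, 1.603, 0.006, 1.071, -0.056], TCP at [0.231, 0.608, 0.25] pointing down, gripper open.
Joint ranges: [-2.53, 2.53], [-0.31, 2.02], [-1.57, 1.55], [0.28, 2.44], [-1.29, 4.43], [0.15, 1.84], [-2.92, 2.92]. Speed limits (rad/s): [2.57, 2.57, 3.14, 3.14, 3.14, 3.14, 3.14].

### API

Orientations are given as a unit quaternion [w, x, y, z].
In Python, from station import read_state, get_image, get_calibration, finish_job, tip_extent gives the robot as it stands.
- The arm moves only by the shell command python3 -m jog 'ROWS'. ROWS is a JSON object of lists of equal length, an entry for each row: "offset": the shift along the tool's x, y, z in m, a list of three; "dr": the turn, a rotation vector about the tool's x, y, z in rad, a list of three; "hand": the closure, from 0 (fully open) to 1 (shut). In form: {"offset": [[tx, ty, tz], ...], "dr": [[rx, ry, rz], ...], "hand": [hand, ...]}. A call has 1 to 12 rows; each row shifts and turns the commanded pose from where the row before left it, along the tool's axes as they then stand; what a row does not reach is not made up. A row lasts 1/12 s, in which the tool goes at most 41.7 mm and 7.16 degrees, less where a joint would pass 70% of its speed; a pose out of reach is approached as far as the arm can. A call is refused whole if a number of a shift passes 0.0417 or a number of a turn 0.125, either way. A call with a gripper value outside its range is refused whole. The fingers move at their own pace and stop on an object; the grip force is fixed at half the most. Time passes only in rows, so rows that do not move let the fingers close. It gives the time, the measured TCP pose, the force, the opening and the grip force at its end, in the units of the state.
- read_state(): the state, without advancing time (a new reading comes with each control period).
- get_image(name): name is "side" or "top"; returns the picture (420x560x3 uint8, red, green, blue); there is no depth.
- get_calibration(name): a dict with "fx", "fy", "cx", "cy" (pixels), "R" (3x3) and "t" (3): a world point X has camera coordinates R X + t. Camera axes: x right, y down, z forward; pixel columns grow to the right and rows downward; lengths in m; the calibration is good to about 2 mm. A picture is of the moment at which its call begins. get_calibration takes no time and is no camera call.
- finish_job(): hands the job in; it is judged then, once.
The state is a dict: "time_s": time; "joint_pos": joint angles; "joint_vel": joint speeds; "joint_torque": joint torques, N m; "position": TCP position; "tool_rot": TCP orientation; "ft_force": force on the tool from outside, world axes, zero at the start; "wrist_torque": the same for the moment, N m; "opening": opening from 0.0 (shut) to 1.0 (fully open); "gripper_force": force on a finger pad.
Only numpy, scipy, OpenCV 4.12 (cv2) and the standard library are available. Lean on these libraries where they do the work, as an engineer would, in place of code of your own. Each camera call takes 0.05 s, during which the arm holds its last target. There are 200 camera calls.

## Working session

There is one attempt and no reset: what is moved stays moved. The work goes in short steps, Python scripts to look and compute and a shell command to move; the robot and the scene stay as the last step left them, time stands still between calls to the robot, and variables do not carry over. Pictures are saved under pics/ and viewed, at most 10 in all, crops included, and the job is handed in when it is done.

```bash
mkdir -p pics
python3 - <<'E'
from station import *
import cv2,numpy as np
a=get_image("top");b=get_image("side")
for n,i in(("top",a),("side",b)):cv2.imwrite(f"pics/{n}0.png",i[:,:,::-1]);c=get_calibration(n);print(n,c)
s=read_state();print(s["position"],s["tool_rot"],s["opening"],s["time_s"],tip_extent)
E
```

```text
top {'fx': 431.01249875829853, 'fy': 431.01249875829853, 'cx': 274.9482210461676, 'cy': 207.7347547118094, 'R': array([[-6.89087570e-04, -9.99970454e-01, -7.65611882e-03],
       [-9.89824499e-01,  1.77146021e-03, -1.42282550e-01],
       [ 1.42291909e-01,  7.48016884e-03, -9.89796474e-01]]), 't': array([0.01766097, 0.53721882, 1.01074099])}
side {'fx': 380.07494058833663, 'fy': 380.07494058833663, 'cx': 271.0581868841244, 'cy': 211.74664799350094, 'R': array([[ 0.95875666,  0.28382609,  0.0151134 ],
       [ 0.23520962, -0.76243301, -0.60280373],
       [-0.15956847,  0.58149691, -0.79774636]]), 't': array([-0.51038622, -0.09101725,  1.03728403])}
[0.23059573 0.60721494 0.24939784] [-8.77900515e-05  1.80460603e-01  9.83581863e-01 -8.25814983e-04] 1.0008169236608064 0.1 0.019
```

View pics/top0.png

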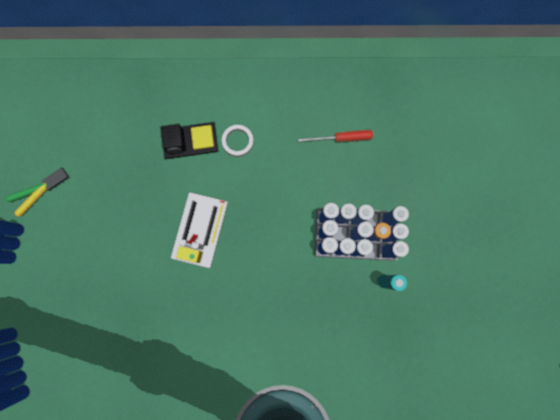

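View pics/side0.png

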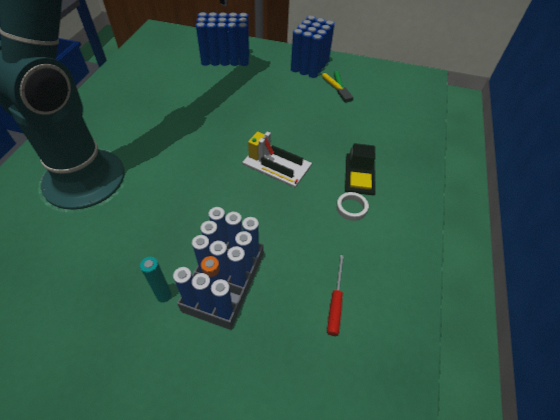

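Candidates: orange-topped cell in the rack at top (383,230) / side (210,266). Look-alikes: white-topped cells around it and a turquoise cell at top (399,283) / side (155,280). I choose the orange one. Its free line runs vertically in the top image, across the rack (rack x). The station is at top (200,230), with its switch at the end nearest the robot. Next come the close crops and measurements.

```bash
cat > h.py <<'E'
import cv2,numpy as np
from station import *
def cast(n,uv,z):
    c=get_calibration(n);R,t=c["R"],c["t"]
    o=-R.T@t;d=R.T@np.array([(uv[0]-c["cx"])/c["fx"],(uv[1]-c["cy"])/c["fy"],1.])
    return (o+d*(z-o[2])/d[2])
def blob(m):
    cs,_=cv2.findContours(m.astype(np.uint8),cv2.RETR_EXTERNAL,cv2.CHAIN_APPROX_NONE)
    return sorted(cs,key=cv2.contourArea,reverse=True)
E
python3 - <<'E'
from h import *
a=cv2.imread("pics/top0.png");b=cv2.imread("pics/side0.png")
p=lambda i,x,y,w,h,k:cv2.resize(i[y:y+h,x:x+w],None,fx=k,fy=k,interpolation=cv2.INTER_NEAREST)
cv2.imwrite("pics/crop.png",np.hstack([p(a,165,185,70,90,5),p(a,310,195,110,90,4)[:360] if 0 else cv2.resize(a[195:285,330:420],(450,450),interpolation=cv2.INTER_NEAREST)]))
for n,i in(("top",a),("side",b)):
    h=cv2.cvtColor(i,cv2.COLOR_BGR2HSV);H,S,V=h[...,0],h[...,1],h[...,2]
    m=(H>5)&(H<17)&(S>180)&(V>120);c=blob(m)
    for k in c[:2]:
        M=cv2.minEnclosingCircle(k);print(n,"orange",M,cv2.contourArea(k),cast(n,M[0],.146))
    w=(S<60)&(V>110)
    for k in blob(w):
        if 25<cv2.contourArea(k)<250:
            M=cv2.moments(k);q=(M["m10"]/M["m00"],M["m01"]/M["m00"]);print(n,"white",np.round(q,1),cv2.contourArea(k),np.round(cast(n,q,.146),4)[:2])
    if n=="top":
        w=(S<70)&(V>120);w[:,:170]=0;w[:,232:]=0;w[:190]=0;w[270:]=0
        yl=(H>20)&(H<35)&(S>120);yl[:,:170]=0;yl[:,232:]=0;yl[:190]=0;yl[270:]=0
        r=cv2.boxPoints(cv2.minAreaRect(np.vstack(blob(w|yl)[:2])));print(r)
        for q in r: print(cast(n,q,.01))
        dk=(V<45);dk[:,:170]=0;dk[:,232:]=0;dk[:190]=0;dk[270:]=0
        for k in blob(dk)[:3]:
            q=cv2.minAreaRect(k);print("fence",q,cast(n,q[0],.03)); print([np.round(cast(n,z,.035)[:2],4) for z in cv2.boxPoints(q)])
E
```

```text
top white [400.4 230.9] 196.0 [ 0.4708 -0.2549]
top white [400.5 213.4] 189.5 [ 0.5088 -0.2567]
top white [316.2 138.5] 83.5 [ 0.6778 -0.0759]
top white [399.  282.5] 34.5 [ 0.3609 -0.2472]
top white [382.8 230. ] 31.5 [ 0.4728 -0.217 ]
[[169.26141 258.2697 ]
 [187.51868 189.805  ]
 [228.53528 200.74274]
 [210.27802 269.20746]]
[0.4159913  0.27774224 0.01      ]
[0.5873786 0.2375187 0.01     ]
[0.55926674 0.13365426 0.01      ]
[0.38923725 0.17599806 0.01      ]
fence ((191.43568420410156, 213.6162109375), (1.2883132696151733, 21.8369083404541), 14.931416511535645) [0.52425039 0.22193868 0.03      ]
[array([0.4981, 0.2286]), array([0.5501, 0.2163]), array([0.5492, 0.2132]), array([0.4973, 0.2256])]
fence ((186.43394470214844, 231.9811553955078), (1.0988844633102417, 12.362448692321777), 15.945395469665527) [0.47911677 0.23293775 0.03      ]
[array([0.4646, 0.2369]), array([0.4935, 0.2294]), array([0.4928, 0.2269]), array([0.4639, 0.2343])]
fence ((213.0, 217.0), (0.0, 0.0), 0.0) [0.51580404 0.16881431 0.03      ]
[array([0.5152, 0.1681]), array([0.5152, 0.1681]), array([0.5152, 0.168
[... 223 characters left out ...]
1.5 [ 0.4705 -0.2555]
side white [181.6 274.4] 208.5 [ 0.4322 -0.2538]
side white [235.5 253.2] 182.5 [ 0.5122 -0.1816]
side white [217.6 247.3] 176.0 [ 0.4746 -0.1794]
side white [199.9 241.5] 174.0 [ 0.4363 -0.177 ]
side white [243.2 237.7] 165.5 [ 0.5147 -0.1435]
side white [208.2 226.9] 160.0 [ 0.4386 -0.1397]
side white [249.9 223. ] 156.0 [ 0.5162 -0.1057]
side white [232.8 217.7] 152.0 [ 0.4782 -0.1033]
side white [216.  212.8] 148.0 [ 0.4406 -0.1016]
side white [234.7 297.4] 43.0 [ 0.5417 -0.2682]
side white [339.9 271. ] 42.5 [ 0.7125 -0.161 ]
side white [209.2 263. ] 33.5 [ 0.472  -0.2165]
side white [148.2 263.1] 33.0 [ 0.3623 -0.2502]
side white [264.6 136.5] 27.0 [0.4683 0.1524]
```

View pics/crop.png

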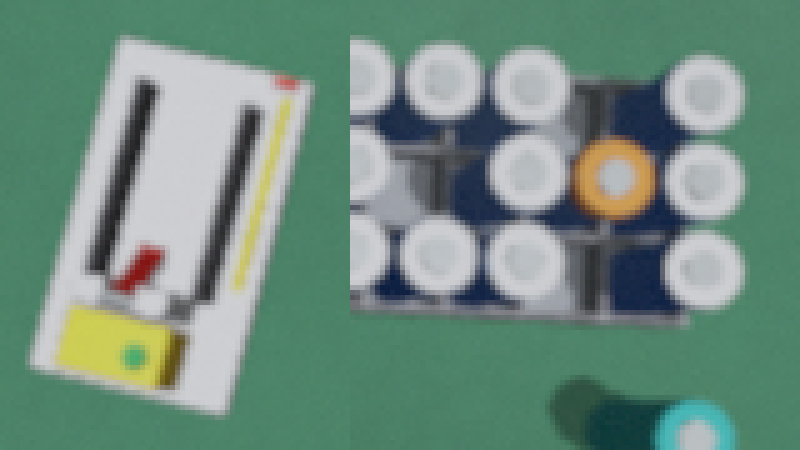

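```bash
python3 -m jog '{"offset":[[0,0,0],[0,0,0],[0,0,0],[0,0,0],[0,0,0],[0,0,0],[0,0,0],[0,0,0],[0,0,0],[0,0,0],[0,0,0],[0,0,0]],"dr":[[0,0,0.105],[0,0,0.105],[0,0,0.105],[0,0,0.105],[0,0,0.105],[0,0,0.105],[0,0,0.105],[0,0,0.105],[0,0,0.105],[0,0,0.105],[0,0,0.105],[0,0,0.105]],"hand":[0,0,0,0,0,0,0,0,0,0,0,0]}'
cat >> h.py <<'E'
from scipy.spatial.transform import Rotation as Ro
def to(x,y,z,yaw=None):
    s=read_state();q=np.array(s["tool_rot"]);R=Ro.from_quat(q[[1,2,3,0]]).as_matrix()
    print("t",s["time_s"],"pos",np.round(s["position"],4),"toolshift",np.round(R.T@(np.array([x,y,z])-s["position"]),4),"yaw",np.round(np.arctan2(R[1,1],R[0,1]),4),"zax",np.round(R[:,2],3),"open",s["opening"],"F",np.round(s["ft_force"],1),"g",s["gripper_force"],"q7",s["joint_pos"][6])
    if yaw is not None:print("turn",np.round(np.arctan2(R[1,1],R[0,1])-yaw,4))
E
python3 - <<'E'
from h import *
to(.4725,-.2172,.249,-.049)
print(cast("top",(200.2,222.95),.035),cast("top",(200.2,222.95),.03))
E
```

```text
time_s: 1.1
position: [0.2306, 0.6074, 0.2497]
tool_rot: [0.0, 0.727, 0.687, -0.0]
ft_force: [0.0, -0.4, -0.1]
opening: 1.003
gripper_force: 0.0
t 1.1 pos [0.2306 0.6074 0.2497] toolshift [-0.8094  0.2887  0.0015] yaw -0.0572 zax [-0.    -0.001 -1.   ] open 1.0033606417903014 F [ 0.  -0.4 -0.1] g 0.0 q7 -1.2104521155963412
turn -0.0082
[0.50066104 0.19894628 0.035     ] [0.50120191 0.19985702 0.03      ]
```

```bash
python3 -m jog '{"offset":[[-0.01,0.04,0],[-0.01,0.04,0],[-0.01,0.04,0],[-0.01,0.04,0],[-0.01,0.04,0],[-0.01,0.04,0],[-0.03,0.025,0],[-0.036,0.02,0],[-0.041,0,0],[-0.041,0,0],[-0.041,0,0],[-0.041,0,0]],"dr":[[0,0,-0.008],[0,0,0],[0,0,0],[0,0,0],[0,0,0],[0,0,0],[0,0,0],[0,0,0],[0,0,0],[0,0,0],[0,0,0],[0,0,0]],"hand":[0,0,0,0,0,0,0,0,0,0,0,0]}'
python3 -m jog '{"offset":[[-0.041,0,0],[-0.041,0,0],[-0.041,0,0],[-0.041,0,0],[-0.041,0,0],[-0.041,0,0],[-0.041,0,0],[-0.041,0,0],[-0.041,0,0],[-0.03,0,0],[0,0,0],[0,0,0]],"dr":[[0,0,0],[0,0,0],[0,0,0],[0,0,0],[0,0,0],[0,0,0],[0,0,0],[0,0,0],[0,0,0],[0,0,0],[0,0,0],[0,0,0]],"hand":[0,0,0,0,0,0,0,0,0,0,0,0]}'
python3 -c "
from h import *
to(.4725,-.2172,.249,-.049)"
```

```text
time_s: 2.1
position: [0.502, 0.3029, 0.2497]
tool_rot: [-0.0, 0.723, 0.691, -0.001]
ft_force: [1.6, -0.4, -0.3]
opening: 0.999
gripper_force: 0.0
time_s: 3.1
position: [0.4845, -0.0952, 0.2502]
tool_rot: [-0.0, 0.724, 0.69, -0.0]
ft_force: [-0.7, -1.0, -0.5]
opening: 1.001
gripper_force: 0.0
t 3.1 pos [ 0.4845 -0.0952  0.2502] toolshift [-0.1224 -0.0061  0.0012] yaw -0.0483 zax [-0. -0. -1.] open 1.0010449595631554 F [-0.7 -1.  -0.5] g 0.0 q7 0.2188961473918085
turn 0.0007
```

```bash
python3 -m jog '{"offset":[[-0.04,-0.002,0],[-0.04,-0.002,0],[-0.03,-0.002,0],[-0.012,0,0],[0,0,0],[0,0,0]],"dr":[[0,0,0],[0,0,0],[0,0,0],[0,0,0],[0,0,0],[0,0,0]],"hand":[0,0,0,0.15,0.15,0.15]}'
python3 - <<'E'
from h import *
to(.4725,-.2172,.118,-.049)
a=get_image("top");b=get_image("side")
cv2.imwrite("pics/pre.png",np.hstack([cv2.resize(a[170:290,300:430,::-1],None,fx=3,fy=3),cv2.resize(b[160:300,140:270,::-1],(390,360))]))
E
```

```text
time_s: 3.6
position: [0.4739, -0.2138, 0.2499]
tool_rot: [-0.001, 0.722, 0.692, 0.0]
ft_force: [-0.1, 0.4, -0.6]
opening: 0.848
gripper_force: 0.0
t 3.6 pos [ 0.4739 -0.2138  0.2499] toolshift [-0.0035 -0.0012  0.1319] yaw -0.0432 zax [-0.001  0.001 -1.   ] open 0.8479926827945009 F [-0.1  0.4 -0.6] g 0.0 q7 0.5041827573899405
turn 0.0058
```

View pics/pre.png

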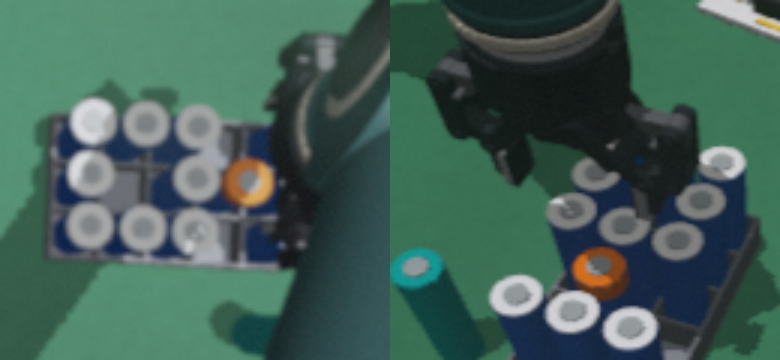

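The crop shows the gripper lined up along the free line, with the orange cell at about (600,272) and free pockets on both sides. I'm correcting the small offset and descending.

```bash
python3 -m jog '{"offset":[[-0.0035,-0.001,0.02],[0,0,0.03],[0,0,0.02],[0,0,0.01],[0,0,0.01],[0,0,0]],"dr":[[0,0,0.006],[0,0,0],[0,0,0],[0,0,0],[0,0,0],[0,0,0]],"hand":[0.15,0.15,0.15,0.15,0.15,0.15]}'
python3 - <<'E'
from h import *
to(.4725,-.2172,.118,-.049)
a=get_image("top");b=get_image("side")
cv2.imwrite("pics/pre2.png",np.hstack([cv2.resize(a[170:290,300:430,::-1],None,fx=3,fy=3),cv2.resize(b[160:300,140:270,::-1],(390,360))]))
E
```

```text
time_s: 4.2
position: [0.4722, -0.2172, 0.159]
tool_rot: [-0.001, 0.724, 0.69, -0.001]
ft_force: [-0.1, 0.4, 0.9]
opening: 0.852
gripper_force: 0.0
t 4.2 pos [ 0.4722 -0.2172  0.159 ] toolshift [0.     0.0004 0.041 ] yaw -0.0483 zax [-0.002  0.001 -1.   ] open 0.8522529906095482 F [-0.1  0.4  0.9] g 0.0 q7 0.6035164950312925
turn 0.0007
```

View pics/pre2.png

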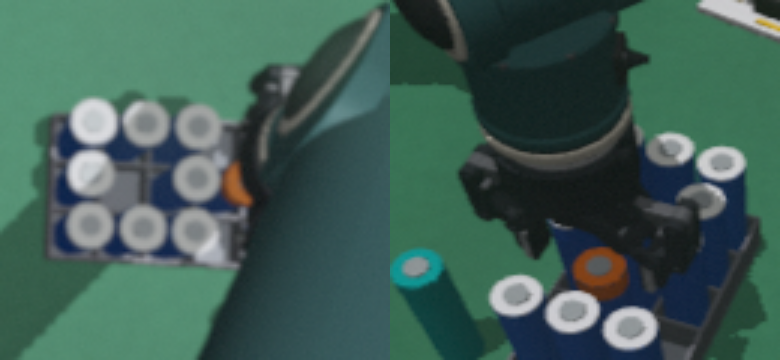

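The fingers straddle the orange cell (side crop 600,270), with the pads left and right of it and clear of the neighbours. I'll continue down and grip.

```bash
python3 -m jog '{"offset":[[0,0,0.01],[0,0,0.01],[0,0,0.01],[0,0,0.01],[0,0,0],[0,0,0]],"dr":[[0,0,0],[0,0,0],[0,0,0],[0,0,0],[0,0,0],[0,0,0]],"hand":[0.15,0.15,0.15,0.15,0.15,0.15]}'
python3 -c "
from h import *
to(.4725,-.2172,.118,-.049)"
python3 -m jog '{"offset":[[0,0,0],[0,0,0],[0,0,0],[0,0,0],[0,0,0],[0,0,0],[0,0,0],[0,0,0],[0,0,0],[0,0,0]],"dr":[[0,0,0],[0,0,0],[0,0,0],[0,0,0],[0,0,0],[0,0,0],[0,0,0],[0,0,0],[0,0,0],[0,0,0]],"hand":[0.3,0.45,0.6,0.8,0.8,0.8,0.8,0.8,0.8,0.8]}'
```

```text
time_s: 4.8
position: [0.4719, -0.2186, 0.1194]
tool_rot: [-0.001, 0.725, 0.689, -0.001]
ft_force: [0.4, -0.3, 1.4]
opening: 0.855
gripper_force: 0.0
t 4.8 pos [ 0.4719 -0.2186  0.1194] toolshift [0.0014 0.0006 0.0014] yaw -0.0504 zax [-0.002  0.    -1.   ] open 0.8549770616117567 F [ 0.4 -0.3  1.4] g 0.0 q7 0.6491381453406619
turn -0.0014
time_s: 5.63
position: [0.473, -0.2188, 0.1209]
tool_rot: [0.001, 0.725, 0.689, 0.0]
ft_force: [-0.4, 0.1, 4.8]
opening: 0.37
gripper_force: 59.4
```

```bash
python3 -m jog '{"offset":[[0,0,-0.005],[0,0,-0.01],[0,0,-0.01],[0,0,-0.015],[0,0,-0.02],[0,0,-0.02],[0,0,-0.02],[0,0,-0.02],[0,0,-0.02],[0,0,-0.02],[0,0,-0.01],[0,0,0]],"dr":[[0,0,0],[0,0,0],[0,0,0],[0,0,0],[0,0,0],[0,0,0],[0,0,0],[0,0,0],[0,0,0],[0,0,0],[0,0,0],[0,0,0]],"hand":[0.8,0.8,0.8,0.8,0.8,0.8,0.8,0.8,0.8,0.8,0.8,0.8]}'
python3 - <<'E'
from h import *
# pre-home point: 30 mm short of home
to(.4681+.035*.972,.2105-.035*.235,.286,-.237)
a=get_image("top");b=get_image("side")
cv2.imwrite("pics/lift.png",np.hstack([cv2.resize(a[170:290,300:430,::-1],None,fx=3,fy=3),cv2.resize(b[100:310,140:310,::-1],(291,360))]))
E
```

```text
time_s: 6.63
position: [0.4729, -0.2191, 0.2927]
tool_rot: [0.001, 0.725, 0.689, 0.001]
ft_force: [-0.1, 0.4, -3.2]
opening: 0.368
gripper_force: 60.7
t 6.6333 pos [ 0.4729 -0.2191  0.2927] toolshift [0.4223 0.008  0.0066] yaw -0.0502 zax [ 0.004 -0.    -1.   ] open 0.36787023818999176 F [-0.1  0.4 -3.2] g 60.717830657958984 q7 0.47387633175435445
turn 0.1868
```

View pics/lift.png

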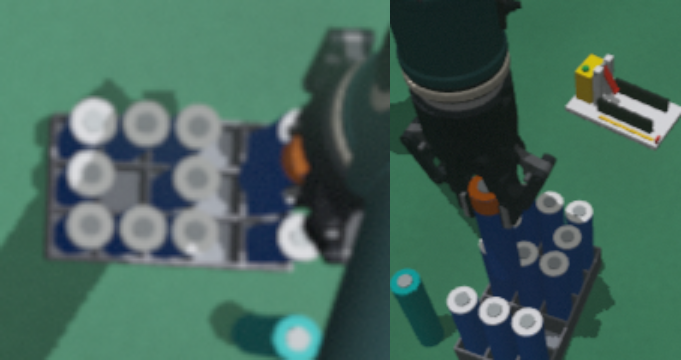

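```bash
python3 -m jog '{"offset":[[0.02,0,0],[0.035,0,0],[0.041,0.001,0],[0.041,0.001,0],[0.041,0.001,0],[0.041,0.001,0],[0.041,0.001,0],[0.041,0.001,0],[0.041,0.001,0],[0.04,0.001,0],[0.03,0,0],[0.01,0,0]],"dr":[[0,0,0],[0,0,0],[0,0,0],[0,0,0],[0,0,0],[0,0,0],[0,0,0],[0,0,0],[0,0,0],[0,0,0.05],[0,0,0.07],[0,0,0.067]],"hand":[0.8,0.8,0.8,0.8,0.8,0.8,0.8,0.8,0.8,0.8,0.8,0.8]}'
python3 - <<'E'
from h import *
b=cv2.imread("pics/side0.png")
h=cv2.cvtColor(b,cv2.COLOR_BGR2HSV);H,S,V=h[...,0],h[...,1],h[...,2]
w=((S<70)&(V>110))|((H>18)&(H<35)&(S>120));m=np.zeros_like(w);m[125:190,238:318]=w[125:190,238:318]
k=blob(m)[0];q=k[:,0]
for n,i in(("L",q[:,0].argmin()),("B",q[:,1].argmax()),("R",q[:,0].argmax())):print(n,q[i],cast("side",q[i],.01 if n=="R" else .005))
to(.4681+.035*.972,.2105-.035*.235,.286,-.237)
a=get_image("top");b=get_image("side")
cv2.imwrite("pics/st.png",np.hstack([cv2.resize(a[175:285,150:260,::-1],(400,400)),cv2.resize(b[60:200,210:350,::-1],(400,400))]))
E
```

```text
time_s: 7.73
position: [0.5024, 0.2083, 0.288]
tool_rot: [-0.001, 0.784, 0.62, -0.001]
ft_force: [-0.3, 0.4, -4.0]
opening: 0.375
gripper_force: 60.6
L [242 161] [0.39104987 0.18630303 0.005     ]
B [293 185] [0.55214761 0.14186059 0.005     ]
R [311 163] [0.58090801 0.23219407 0.01      ]
t 7.7333 pos [0.5024 0.2083 0.288 ] toolshift [-0.0059  0.0011  0.002 ] yaw -0.2329 zax [-0.004  0.    -1.   ] open 0.37475128332311236 F [-0.3  0.4 -4. ] g 60.622719526290894 q7 -0.582744204612339
turn 0.0041
```

View pics/st.png

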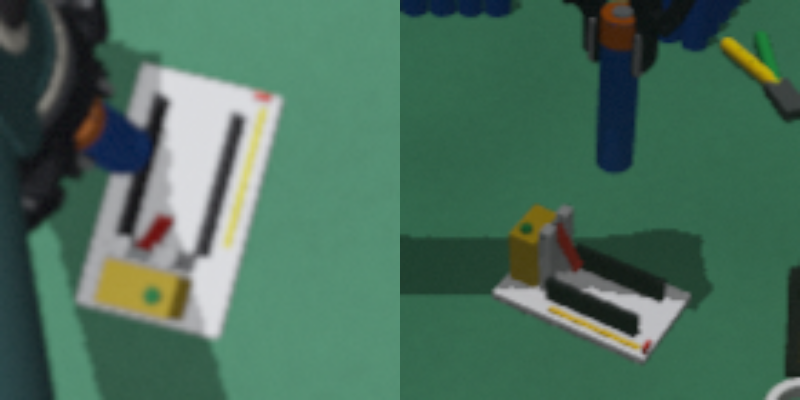

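The cell hangs upright above the channel: side crop (615,100), station (590,285), lever (568,245). I'm lowering to fence-top level, 35 mm short of home, and then checking.

```bash
python3 -m jog '{"offset":[[-0.003,0,0.01],[-0.003,0.001,0.02],[0,0,0.025],[0,0,0.025],[0,0,0.02],[0,0,0.015],[0,0,0.01],[0,0,0.003],[0,0,0],[0,0,0]],"dr":[[0,0,0.004],[0,0,0],[0,0,0],[0,0,0],[0,0,0],[0,0,0],[0,0,0],[0,0,0],[0,0,0],[0,0,0]],"hand":[0.8,0.8,0.8,0.8,0.8,0.8,0.8,0.8,0.8,0.8]}'
python3 - <<'E'
from h import *
to(.4681+.035*.972,.2105-.035*.235,.126,-.237)
a=get_image("top");b=get_image("side")
cv2.imwrite("pics/low.png",np.hstack([cv2.resize(a[185:275,160:250,::-1],(400,400)),cv2.resize(b[110:200,235:325,::-1],(400,400))]))
E
```

```text
time_s: 8.67
position: [0.5043, 0.1956, 0.1628]
tool_rot: [0.0, 0.787, 0.617, 0.0]
ft_force: [0.5, 0.3, -2.3]
opening: 0.372
gripper_force: 60.6
t 8.6667 pos [0.5043 0.1956 0.1628] toolshift [ 0.006  -0.0038  0.0368] yaw -0.2419 zax [ 0.001  0.    -1.   ] open 0.3718504547503484 F [ 0.5  0.3 -2.3] g 60.64057230949402 q7 -0.498053473139515
turn -0.0049
```

View pics/low.png

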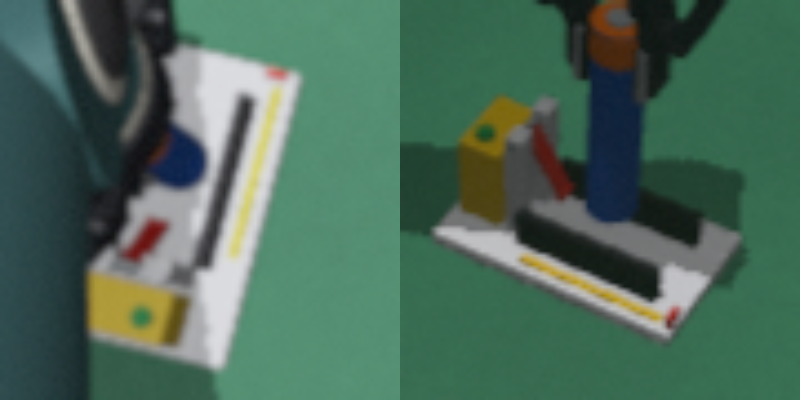

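Run:
```python
from h import *
g=cv2.cvtColor(cv2.imread("pics/top0.png"),cv2.COLOR_BGR2GRAY).astype(float)
u=np.array([-.972,.235]);n=np.array([-u[1],u[0]])  # station x,y dirs
c0=np.array([.488,.206])-.015*u
for name,cols in(("R",(200,219)),("L",(180,200))):
    I=[];O=[]
    for r in range(211,233):
        cc=200.2-(r-223)*.262+(9.9 if name=="R" else -10.2)  # predicted stripe centre
        x=np.arange(int(cc)-5,int(cc)+7);p=g[r,x];i=p.argmin();th=(p.min()+p.max())/2
        l=i
        while l>0 and p[l]<th:l-=1
        k=i
        while k<len(p)-1 and p[k]<th:k+=1
        ul=x[l]+(th-p[l])/(p[l+1]-p[l]);ur=x[k]-(th-p[k])/(p[k-1]-p[k])
        I.append(cast("top",(ul,r),.035)[:2]);O.append(cast("top",(ur,r),.035)[:2])
    for m,A in(("leftedge",I),("rightedge",O)):
        A=np.array(A);s=(A-c0)@u;t=(A-c0)@n;f=np.polyfit(s,t,1);print(name,m,"station y at x=0,slope",np.round(f,4),"at floor-cast median",np.round(np.median(t),4))
to(.468-.0*u[0],.2107,.126,-.237)
p=np.array(read_state()["position"])[:2];print("cell station xy",(p-c0)@u,(p-c0)@n,n)
```

```text
R leftedge station y at x=0,slope [-0.0089  0.0243] at floor-cast median 0.0244
R rightedge station y at x=0,slope [-0.0066  0.0338] at floor-cast median 0.0338
L leftedge station y at x=0,slope [-0.0056 -0.0293] at floor-cast median -0.0294
L rightedge station y at x=0,slope [-0.0061 -0.019 ] at floor-cast median -0.0191
t 8.7667 pos [0.5045 0.1962 0.1633] toolshift [ 0.0053 -0.039   0.0373] yaw -0.2413 zax [ 0.002  0.001 -1.   ] open 0.37216023777427987 F [ 0.   0.6 -3.9] g 60.640625953674316 q7 -0.4982401899360883
turn -0.0043
cell station xy -0.003394727920851171 0.005670750514075789 [-0.235 -0.972]
```

Channel centre is confirmed to about 1 mm; the cell is 5.5 mm off, so I'll correct that and descend.

```bash
python3 -m jog '{"offset":[[0.003,0,0],[0.0025,-0.003,0.005],[0,0,0.01],[0,0,0.01],[0,0,0.004],[0,0,0],[0,0,0]],"dr":[[0,0,0],[0,0,0],[0,0,0],[0,0,0],[0,0,0],[0,0,0],[0,0,0]],"hand":[0.8,0.8,0.8,0.8,0.8,0.8,0.8]}'
python3 -c "
from h import *
to(.5005,.2026,.125,-.237)"
```

```text
time_s: 9.35
position: [0.502, 0.2019, 0.1326]
tool_rot: [0.0, 0.787, 0.617, -0.001]
ft_force: [0.3, 0.2, -2.7]
opening: 0.376
gripper_force: 60.6
t 9.35 pos [0.502  0.2019 0.1326] toolshift [ 0.0003 -0.0016  0.0076] yaw -0.2413 zax [-0.001 -0.001 -1.   ] open 0.3763372228735165 F [ 0.3  0.2 -2.7] g 60.64066171646118 q7 -0.49069465933746725
turn -0.0043
```

Centred. Lowering in small steps until the force shows floor contact.

```bash
python3 -m jog '{"offset":[[0,0,0.002],[0,0,0.002],[0,0,0.0015],[0,0,0],[0,0,0]],"dr":[[0,0,0],[0,0,0],[0,0,0],[0,0,0],[0,0,0]],"hand":[0.8,0.8,0.8,0.8,0.8]}'
python3 -m jog '{"offset":[[0,0,0.001],[0,0,0.001],[0,0,0]],"dr":[[0,0,0],[0,0,0],[0,0,0]],"hand":[0.8,0.8,0.8]}'
```

```text
time_s: 9.77
position: [0.5022, 0.2022, 0.1278]
tool_rot: [-0.0, 0.787, 0.617, 0.0]
ft_force: [-0.4, -0.5, -4.1]
opening: 0.372
gripper_force: 60.6
time_s: 10.02
position: [0.5021, 0.2022, 0.1257]
tool_rot: [-0.0, 0.787, 0.617, -0.0]
ft_force: [-0.3, -0.1, -3.9]
opening: 0.369
gripper_force: 60.6
```

```bash
python3 -m jog '{"offset":[[0,0,0.0007],[0,0,0.0007],[0,0,0]],"dr":[[0,0,0],[0,0,0],[0,0,0]],"hand":[0.8,0.8,0.8]}'
python3 -m jog '{"offset":[[0,0,0.0005],[0,0,0.0005],[0,0,0]],"dr":[[0,0,0],[0,0,0],[0,0,0]],"hand":[0.8,0.8,0.8]}'
```

```text
time_s: 10.27
position: [0.5024, 0.2023, 0.1249]
tool_rot: [-0.0, 0.787, 0.617, 0.0]
ft_force: [-1.7, -0.5, 3.3]
opening: 0.372
gripper_force: 61.4
time_s: 10.52
position: [0.5026, 0.2024, 0.1249]
tool_rot: [-0.0, 0.787, 0.617, 0.0]
ft_force: [-3.6, -0.6, 11.1]
opening: 0.37
gripper_force: 62.2
```

On the floor. I'll ease the pressure and slide toward the posts (tool −y).

```bash
python3 -m jog '{"offset":[[0,0,-0.0009],[0,-0.004,0],[0,-0.006,0],[0,-0.006,0],[0,-0.006,0],[0,-0.004,0],[0,-0.002,0],[0,0,0]],"dr":[[0,0,0],[0,0,0],[0,0,0],[0,0,0],[0,0,0],[0,0,0],[0,0,0],[0,0,0]],"hand":[0.8,0.8,0.8,0.8,0.8,0.8,0.8,0.8]}'
python3 -m jog '{"offset":[[0,-0.001,0],[0,-0.001,0],[0,0,0]],"dr":[[0,0,0],[0,0,0],[0,0,0]],"hand":[0.8,0.8,0.8]}'
python3 -c "
from h import *
to(.468,.2107,.125,-.237)"
```

```text
time_s: 11.18
position: [0.4754, 0.2095, 0.1249]
tool_rot: [0.0, 0.787, 0.617, 0.001]
ft_force: [3.9, -0.1, 6.7]
opening: 0.37
gripper_force: 61.6
time_s: 11.43
position: [0.4742, 0.2097, 0.1249]
tool_rot: [0.001, 0.787, 0.617, 0.001]
ft_force: [4.7, -0.4, 4.8]
opening: 0.373
gripper_force: 61.5
t 11.4333 pos [0.4742 0.2097 0.1249] toolshift [-0.0005 -0.0063 -0.0001] yaw -0.2411 zax [ 0.003  0.001 -1.   ] open 0.37263373533544103 F [ 4.7 -0.4  4.8] g 61.49160146713257 q7 -0.5257271807112434
turn -0.0041
```

```bash
python3 -m jog '{"offset":[[0,-0.001,0],[0,-0.001,0],[0,-0.001,0],[0,0,0]],"dr":[[0,0,0],[0,0,0],[0,0,0],[0,0,0]],"hand":[0.8,0.8,0.8,0.8]}'
python3 -m jog '{"offset":[[0,-0.001,0],[0,-0.001,0],[0,0,0]],"dr":[[0,0,0],[0,0,0],[0,0,0]],"hand":[0.8,0.8,0.8]}'
python3 -m jog '{"offset":[[0,-0.001,0],[0,-0.001,0],[0,0,0]],"dr":[[0,0,0],[0,0,0],[0,0,0]],"hand":[0.8,0.8,0.8]}'
```

```text
time_s: 11.77
position: [0.4714, 0.2103, 0.1249]
tool_rot: [0.001, 0.787, 0.617, 0.001]
ft_force: [4.5, -0.9, 5.1]
opening: 0.373
gripper_force: 61.6
time_s: 12.02
position: [0.4695, 0.2107, 0.1249]
tool_rot: [0.001, 0.787, 0.617, 0.001]
ft_force: [5.6, -0.2, 4.6]
opening: 0.371
gripper_force: 61.6
time_s: 12.27
position: [0.4681, 0.2111, 0.125]
tool_rot: [0.001, 0.787, 0.617, 0.002]
ft_force: [7.0, -1.6, 3.1]
opening: 0.372
gripper_force: 61.2
```

```bash
python3 -m jog '{"offset":[[0,-0.001,0],[0,0,0]],"dr":[[0,0,0],[0,0,0]],"hand":[0.8,0.8]}'
python3 -m jog '{"offset":[[0,-0.001,0],[0,0,0]],"dr":[[0,0,0],[0,0,0]],"hand":[0.8,0.8]}'
```

```text
time_s: 12.43
position: [0.4679, 0.2111, 0.125]
tool_rot: [0.001, 0.787, 0.617, 0.002]
ft_force: [7.9, -1.6, 1.6]
opening: 0.376
gripper_force: 61.1
time_s: 12.6
position: [0.4677, 0.2111, 0.125]
tool_rot: [0.002, 0.787, 0.616, 0.003]
ft_force: [12.0, -3.0, 0.0]
opening: 0.372
gripper_force: 61.1
```

The cell is in contact with the posts (force rising, no motion). Easing slightly, then releasing gradually.

```bash
python3 -m jog '{"offset":[[0,0.001,0],[0,0,0],[0,0,0],[0,0,0],[0,0,0],[0,0,0],[0,0,0],[0,0,0],[0,0,0],[0,0,0]],"dr":[[0,0,0],[0,0,0],[0,0,0],[0,0,0],[0,0,0],[0,0,0],[0,0,0],[0,0,0],[0,0,0],[0,0,0]],"hand":[0.8,0.8,0.6,0.55,0.5,0.45,0.4,0.3,0.2,0.2]}'
python3 - <<'E'
from h import *
to(.468,.2107,.125,-.237)
a=get_image("top");b=get_image("side")
cv2.imwrite("pics/rel.png",np.hstack([cv2.resize(a[185:275,160:250,::-1],(400,400)),cv2.resize(b[100:190,235:325,::-1],(400,400))]))
E
```

```text
time_s: 13.43
position: [0.4649, 0.2113, 0.1241]
tool_rot: [-0.0, 0.787, 0.617, -0.0]
ft_force: [-0.1, 0.1, -0.2]
opening: 0.798
gripper_force: 0.0
t 13.4333 pos [0.4649 0.2113 0.1241] toolshift [ 0.0001  0.0031 -0.0009] yaw -0.2409 zax [-0.001 -0.    -1.   ] open 0.7979209684722859 F [-0.1  0.1 -0.2] g 0.0 q7 -0.5374126480435928
turn -0.0039
```

View pics/rel.png

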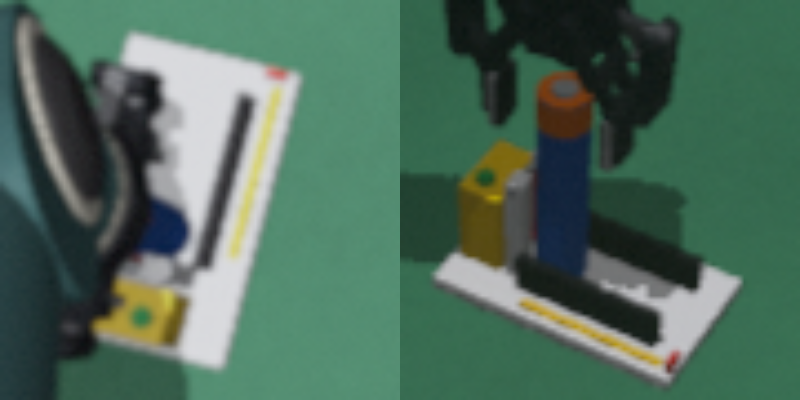

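The cell stands upright at the posts (side crop 565,180), lever held behind it, fingers open and clear. Retreating straight up and re-checking.

```bash
python3 -m jog '{"offset":[[0,0.002,-0.005],[0,0.001,-0.015],[0,0,-0.025],[0,0,-0.03],[0,0,-0.04],[0,0,-0.04],[0,0,-0.02],[0,0,0]],"dr":[[0,0,0],[0,0,0],[0,0,0],[0,0,0],[0,0,0],[0,0,0],[0,0,0],[0,0,0]],"hand":[0.2,0.2,0.2,0.2,0.2,0.2,0.2,0.2]}'
python3 -m jog '{"offset":[[0.03,0.03,0],[0.03,0.03,0],[0.03,0.03,0],[0.03,0.03,0],[0.03,0.02,0],[0,0,0],[0,0,0]],"dr":[[0,0,0],[0,0,0],[0,0,0],[0,0,0],[0,0,0],[0,0,0],[0,0,0]],"hand":[0.2,0.2,0.2,0.2,0.2,0.2,0.2]}'
python3 - <<'E'
from h import *
a=get_image("top");b=get_image("side")
h=cv2.cvtColor(b,cv2.COLOR_RGB2HSV);m=(h[...,0]>5)&(h[...,0]<17)&(h[...,1]>180)&(h[...,2]>100)
k=blob(m)[0];c=cv2.minEnclosingCircle(k);print(c,cast("side",c[0],.145))
cv2.imwrite("pics/fin.png",np.hstack([cv2.resize(a[185:275,160:250,::-1],(400,400)),cv2.resize(b[100:190,235:325,::-1],(400,400))]))
E
```

```text
time_s: 14.2
position: [0.4708, 0.2114, 0.305]
tool_rot: [0.0, 0.787, 0.617, 0.005]
ft_force: [1.0, -0.3, 0.6]
opening: 0.798
gripper_force: 0.0
time_s: 14.78
position: [0.6375, 0.3222, 0.2961]
tool_rot: [0.0, 0.787, 0.617, -0.002]
ft_force: [0.3, 0.3, -0.5]
opening: 0.801
gripper_force: 0.0
((271.6363525390625, 120.0), 5.724496364593506) [0.46693432 0.2184444  0.145     ]
```

View pics/fin.png

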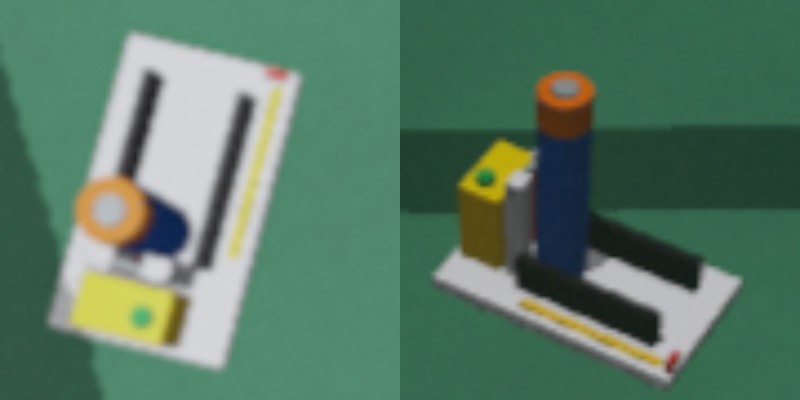

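Run:
```python
from h import *
b=get_image("top");h=cv2.cvtColor(b,cv2.COLOR_RGB2HSV)
m=(h[...,0]>5)&(h[...,0]<20)&(h[...,1]>110)&(h[...,2]>120);m[:,:165]=0;m[:,215:]=0;m[:215]=0;m[242:]=0
k=blob(m)[0];c=cv2.minEnclosingCircle(k);p=cast("top",c[0],.15);print(c,p)
ps=cast("side",(235+565/400*90,100+88/400*90),.15);print(ps)
u=np.array([-.972,.235]);n=np.array([-u[1],u[0]])
for q in(p,ps):print((q[:2]-[.468,.2107])@u,(q[:2]-[.468,.2107])@n)
```

```text
((184.6875, 231.6875), 8.027883529663086) [0.46930776 0.21108361 0.15      ]
[0.68914563 0.28313506 0.15      ]
-0.0011809984124414754 -0.0006801940712531078
-0.19793131300563305 -0.12237610081640633
```

```bash
python3 -c "
from station import *
print(finish_job())"
```

```text
the job is handed in; nothing more can be done
None
```

I took the orange-topped cell out of the rack, set it down in the station channel and pushed it against the stop posts. I then let go and handed the job in at about 15 s. In the last pictures it stands upright about 1 mm from my estimate of the home point. The lever angle and the final verdict were not shown to me.

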